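# Make up the fat and the ash kits in the analysis laboratory

## Robot

A 6-joint arm with a two-finger parallel gripper is mounted at the origin on the work surface. World frame = base frame: x ahead of the robot, y to its left, z up, the work surface at z = 0. Lengths are in m, angles in rad, forces in N, time in s.
With the tool pointing down it reaches from about 0.35 to 1 m from the base axis. Payload 7.1 kg.
Tool frame: the origin (TCP) lies between the finger pads; the fingertips stand 22 mm ahead of it and the grasp point (between the pads) lies 3 mm ahead of it; x points along the fingers, y is the direction in which the jaws open and shut, and the axes are right-handed (so a half turn about x gives the same grasp; the last joint's range is limited). The gripper opens to 85 mm and grips with 20 to 120 N. Pads are 22 mm wide; open, the fingers measure 114 mm over their backs; the gripper's body (76 mm by 85 mm) begins 54 mm behind the grasp point. The pads swing forward as they close: fully open they stand 13 mm farther back than shut.
Start: joints at [-1.361, 0.423, 1.63, -0, 1.089, -0.019], TCP at [0.142, -0.609, 0.226] pointing down, gripper open.
Joint ranges: [-3, 3], [-0.9, 2.11], [0.09, 2.58], [-1.31, 4.45], [0.11, 2.69], [-2.54, 2.54]. Speed limits (rad/s): [2.39, 2.39, 3.01, 3.14, 3.14, 3.14].

## Interface

Orientations are given as a rotation vector (axis times angle).
In Python, from rig import manip gives the robot as it stands. The module is installed in compiled form; this text tells all that it offers. Calls block until the motion is done:
- manip.move_to(position, orientation): joint-space move of the TCP to a pose.
- manip.servo_line(position, orientation=None, rate=0.15): straight line of the TCP; orientation=None keeps the orientation; rate is the mean speed in m/s.
- manip.set_joints(angles): joint-space move.
- manip.command_gripper(opening, f_grip=None): finger opening in m; f_grip is the grip in N (None keeps the last); returns when the fingers have stopped.
- manip.hold(seconds).
- manip.solve_ik(position, orientation): joint angles nearest the present ones, or None.
- manip.camera(name): name is "scene" or "top"; returns a dict with "image" (480x640x3 uint8, red, green, blue), "fx", "fy", "cx", "cy" (pixels), "cam_to_world" (4x4, takes a point from camera to world coordinates). Camera axes: x right, y down, z forward; pixel columns grow to the right and rows downward; lengths in m; the calibration is good to about 2 mm. A picture is of the moment at which its call begins. There is no depth.
A pose or a line that the arm cannot do raises manip.IKError and nothing moves.
- manip.sign_off(): hands the job in, once; it reports no verdict.
Readings, each from a call of its own:
- manip.get_time(): time.
- manip.get_joint_positions(): joint angles.
- manip.get_joint_vel(): joint speeds.
- manip.get_tau(): joint torques, N m.
- manip.get_position(): TCP position.
- manip.get_ee_rot(): TCP orientation.
- manip.get_contact_force(): force on the tool from outside, world axes, zero at the start.
- manip.get_torque(): the same for the moment, N m.
- manip.get_width(): finger opening in m.
Only numpy, scipy, OpenCV 4.12 (cv2) and the standard library are available. Lean on these libraries where they do the work, as an engineer would, in place of code of your own. Each camera call takes 0.05 s, during which the arm holds its last target. There are 200 camera calls.

## Task

Make up two glassware kits in the grey carrier trays. The fat-extraction kit goes in the tray with three cells: the round boiling flask in its large cell, the paper thimble and the lidded weighing bottle in its small cells, one in each; the ash kit goes in the tray with two cells: the larger conical flask in the large cell and the crucible in the small one. Stand every piece upright on the tray floor without dropping it or knocking anything over, and leave the small conical flask, the evaporating dish and the brown bottle where they are.

Things in the scene. Friction and masses are not known exactly. Their poses are not given: they have to be found in the camera images.
- tray_three: Grey carrier tray with three cells, 222 x 92 mm, lying flat and fixed to the bench. Origin at the centre of its underside; x across the tray, y along its row of cells. Floor 3 mm thick, all walls 3 mm thick, their tops 12 mm above the bench. The large cell, 86 x 86 mm, is centred at y = +65 mm; the two small cells, each 86 (x) x 62 (y) mm, are centred at y = -12 mm and y = -77 mm; all at x = 0. A lifting lug sticks out 12 mm at each end.
- tray_two: Grey carrier tray with two cells, 157 x 92 mm, lying flat and fixed to the bench. Origin, axes, floor and wall heights as for the tray with three cells. The large cell, 86 x 86 mm, is centred at y = +32.5 mm; the small cell, 86 (x) x 62 (y) mm, is centred at y = -44.5 mm; both at x = 0.
- boiling_flask_centre (a point): Round clear-glass boiling flask with a flat bottom: ball 64 mm across, 108 mm tall in all. Straight neck 24 mm across, from 60 mm to 108 mm above its foot (6 mm to 54 mm above the listed point), a good place to grip. About 75 g. The point listed is on its axis, half-way up; z points up. 
- conical_flask_centre (a point): The larger of the two conical (triangular) clear-glass flasks: foot 64 mm across, 105 mm tall. Straight neck 23 mm across, from 66 mm to 105 mm above its foot (13.5 mm to 52.5 mm above the listed point), a good place to grip. About 65 g. The point listed is on its axis, half-way up; z points up. 
- thimble_centre (a point): Extraction thimble: white fibre-paper tube, straight, 33 mm across and 80 mm tall, standing on its flat closed end, a fibre plug sunk 14 mm in its open top. About 25 g. The point listed is on its axis, half-way up; z points up. 
- weighing_bottle_centre (a point): Low cylindrical glass weighing bottle with its lid on (treat as one piece): body and lid 40 mm across and 42 mm tall, with a glass knob 13 to 15 mm across on top, 56 mm tall in all. Grip it round the body. About 45 g. The point listed is on its axis, half-way up; z points up. 
- crucible_centre (a point): White porcelain crucible, a small deep cup: rim 46 mm across, foot 32 mm, 42 mm tall; the top 8 mm are straight. About 40 g. The point listed is on its axis, half-way up; z points up. 
- small_conical_flask_centre (a point): The smaller conical clear-glass flask, not for these kits, stays where it is: foot 42 mm across, 70 mm tall, neck 18 mm across. The point listed is on its axis, half-way up; z points up. 
- evaporating_dish_centre (a point): Shallow white porcelain evaporating dish, not for these kits, stays where it is: 75 mm across, 30 mm tall, with a small pouring lip. The point listed is on its axis, half-way up; z points up. 
- reagent_bottle_centre (a point): Brown glass reagent bottle with a black screw cap and a blank label, not for these kits, stays where it is: 50 mm across, 94 mm tall. The point listed is on its axis, half-way up; z points up. 

How it is judged:
By the outcome, as a careful person would: the job done as asked, in the order asked, and still so for the second after the job is handed in, with the robot touching nothing.
It also fails if it takes over 134 s, if anything falls off the work surface, if the arm or the gripper's body presses on something with over 40 N, if the wrist force passes 120 N, or if a joint passes its speed limit or range.

## Working session

There is one attempt and no reset: what is moved stays moved. The work goes in short steps, each a Python script; the robot and the scene stay as the last script left them, time stands still between calls to the robot, and variables do not carry over. Pictures are saved under pics/ and viewed, about 12 in all and at most 16, crops included, and the job is handed in when it is done.

```bash
mkdir -p pics; python3 - <<'E'
from rig import manip
import cv2,numpy as np
for n in("scene","top"):
    c=manip.camera(n);cv2.imwrite(f"pics/{n}0.png",c["image"][:,:,::-1])
    print(n,c["fx"],c["fy"],c["cx"],c["cy"]);print(np.round(c["cam_to_world"],4).tolist())
print(manip.get_ee_rot(),manip.get_time(),manip.get_width())
E
```

```text
scene 438.61434152440154 438.61434152440154 319.42163928374686 235.97924141019834
[[-0.4158, 0.6822, -0.6014, 1.0403], [0.9094, 0.3077, -0.2797, 0.2121], [-0.0058, -0.6633, -0.7484, 0.6972], [0.0, 0.0, 0.0, 1.0]]
top 555.5045693030663 555.5045693030663 321.40536100798425 243.69642460881047
[[-0.0009, -0.985, 0.1724, 0.3413], [-1.0, 0.0005, -0.0027, -0.0077], [0.0026, -0.1724, -0.985, 1.1516], [0.0, 0.0, 0.0, 1.0]]
[ 2.10071074  0.24292564 -2.10106434] 0.1 0.08512830105905608
```

View pics/top0.png

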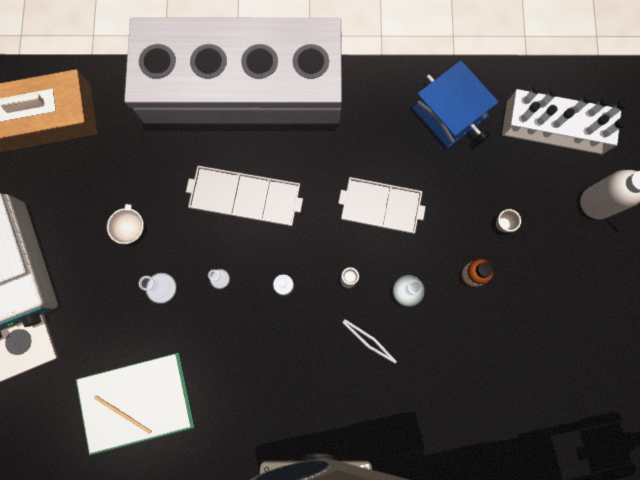

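View pics/scene0.png

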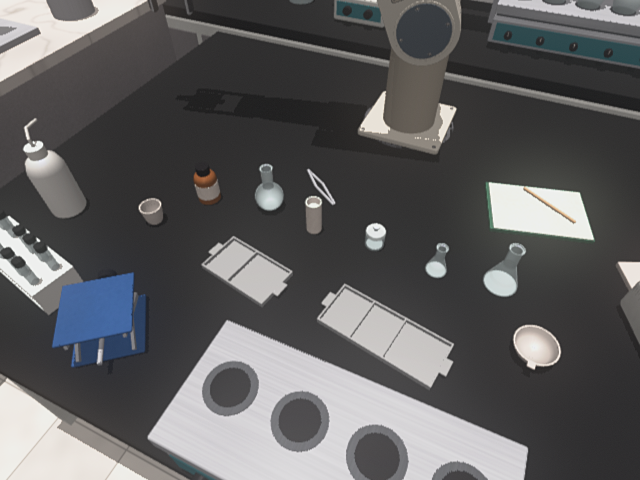

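```bash
cat > h.py <<'E'
from rig import manip
import cv2,numpy as np
from scipy.optimize import least_squares
def proj(c,P):
    T=np.linalg.inv(np.array(c["cam_to_world"]));p=np.atleast_2d(P)@T[:3,:3].T+T[:3,3]
    return np.c_[c["fx"]*p[:,0]/p[:,2]+c["cx"],c["fy"]*p[:,1]/p[:,2]+c["cy"]]
def ray(c,uv,z):
    T=np.array(c["cam_to_world"]);d=T[:3,:3]@np.array([(uv[0]-c["cx"])/c["fx"],(uv[1]-c["cy"])/c["fy"],1])
    return (T[:3,3]+d*(z-T[2,3])/d[2])[:2]
# (z,radius) circles
OBJ=dict(boil=[(.032,.032),(.108,.012)],con=[(0,.032),(.105,.0115)],thim=[(0,.0165),(.08,.0165)],
 weigh=[(0,.02),(.042,.02),(.056,.007)],cruc=[(0,.016),(.042,.023)],
 small=[(0,.021),(.07,.009)],dish=[(.03,.0375)],brown=[(0,.025),(.094,.014)])
def circ(x,y,z,r): 
    t=np.linspace(0,2*np.pi,40);return np.c_[x+r*np.cos(t),y+r*np.sin(t),0*t+z]
LEN=dict(three=.222,two=.157);DIV={'three':[.0205,-.0445],'two':[-.012]}
def tray(n,x,y,a,z=.012):
    L=LEN[n]/2;seg=[[(-.046,-L),(.046,-L),(.046,L),(-.046,L),(-.046,-L)]]+[[(-.046,d),(.046,d)] for d in DIV[n]]
    R=np.array([[np.cos(a),-np.sin(a)],[np.sin(a),np.cos(a)]])
    return [np.c_[np.array(s)@R.T+[x,y],np.full(len(s),z)] for s in seg]
def overlay(c,E,box,k):
    x0,y0,x1,y1=box;im=cv2.resize(c["image"][y0:y1,x0:x1,::-1],None,fx=k,fy=k,interpolation=cv2.INTER_CUBIC)
    def dr(P,col): cv2.polylines(im,[np.round(((proj(c,P)+.5-[x0,y0])*k-.5)).astype(int)],False,col,1)
    for n,v in E.items():
        if n in LEN: [dr(s,(0,160,0)) for s in tray(n,*v)]
        else: [dr(circ(*v,z,r),(0,0,255) if z>.01 else (255,0,255)) for z,r in OBJ[n]]
    return im
E
cat > m.py <<'E'
from h import *
import json
T=manip.camera("top");S=manip.camera("scene")
pts=dict(boil=(.108,(411,288),(266,168)),con=(.105,(146,284),(517,250)),thim=(.08,(350,273),(314,202)),
 weigh=(.056,(283,282),(376,227)),cruc=(.042,(509,218),(151,205)),small=(.07,(214,275),(443,247)),dish=(.03,(125,226),(537,346)),brown=(.094,(485,268),(204,171)))
E={}
for n,(z,a,b) in pts.items():
    A,B=ray(T,a,z),ray(S,b,z);print(n,A.round(4),B.round(4));E[n]=((A+B)/2).tolist()
cor=dict(three=[(197,167),(301,183),(293,225),(189,208)],two=[(347,178),(423,191),(415,233),(340,219)])
for n,q in cor.items():
    Q=np.array([ray(T,p,.012) for p in q]);m=Q.mean(0)
    d=(Q[0]+Q[3]-Q[1]-Q[2]);a=np.arctan2(-d[0],d[1]);E[n]=[*m.tolist(),float(a)];print(n,np.round(E[n],4),np.linalg.norm(d)/2)
json.dump(E,open("E.json","w"))
cv2.imwrite("pics/t1.png",overlay(T,E,(100,155,320,310),3.6));cv2.imwrite("pics/t2.png",overlay(T,E,(320,155,540,310),3.6))
cv2.imwrite("pics/s1.png",overlay(S,E,(120,150,350,310),3.4));cv2.imwrite("pics/s2.png",overlay(S,E,(310,190,570,390),3))
E
python3 m.py
```

```text
boil [ 0.4392 -0.1791] [ 0.4404 -0.1883]
con [0.4474 0.3205] [0.4521 0.3193]
thim [ 0.4711 -0.0661] [ 0.4654 -0.0667]
weigh [0.4562 0.0653] [0.457 0.065]
cruc [ 0.5887 -0.3947] [ 0.5812 -0.3976]
small [0.4685 0.1995] [0.4664 0.1992]
dish [0.5748 0.3936] [0.5774 0.3928]
brown [ 0.4789 -0.3246] [ 0.4887 -0.3131]
three [ 0.6441  0.1508 -0.1618] 0.22351186336913623
two [ 0.6233 -0.137  -0.1825] 0.16138890604301043
```

View pics/t1.png

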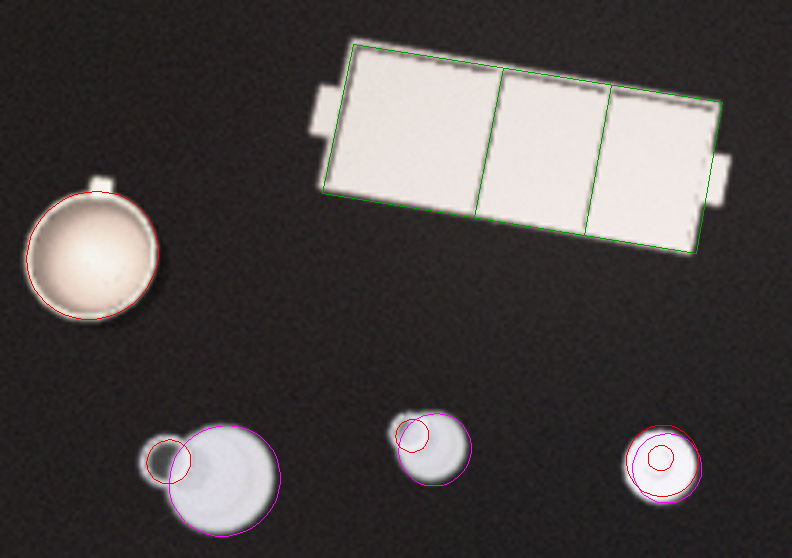

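View pics/t2.png

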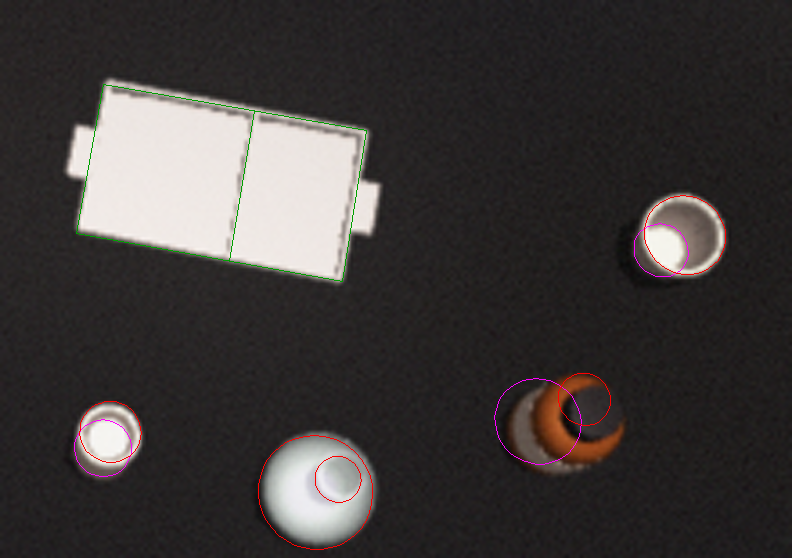

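View pics/s1.png

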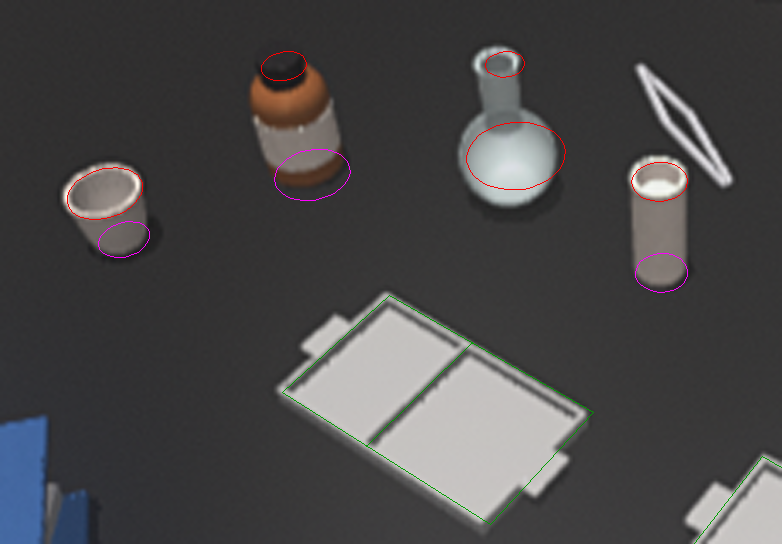

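View pics/s2.png

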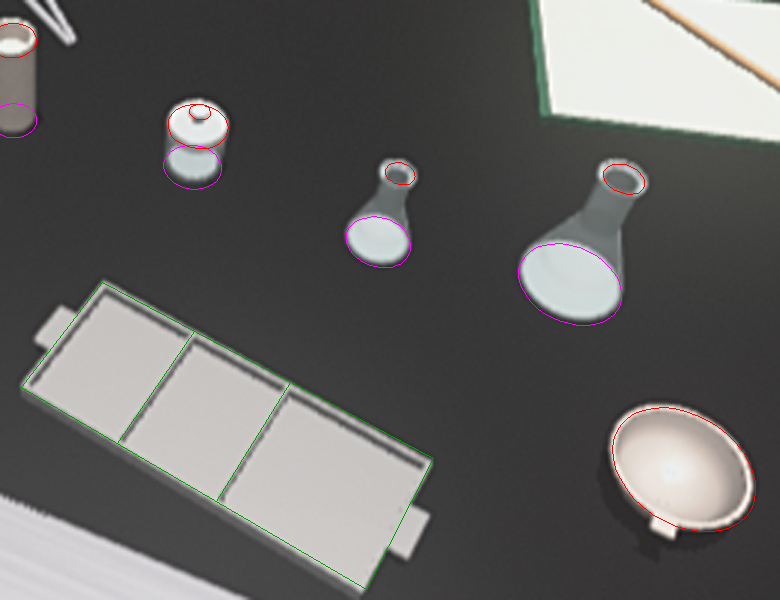

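Both views show all pieces standing. The large cells are at the +y (image-left) ends. The overlays fit within about 2 mm. The exceptions are the brown bottle, which isn't used, and the boiling flask, which I shift about 2 mm in -y. First I'll pick and place the boiling flask.

```bash
cat > p.py <<'E'
from h import *
from scipy.spatial.transform import Rotation as Ro
E=dict(boil=(.4405,-.1860),con=(.4495,.3208),thim=(.4685,-.0664),weigh=(.4566,.0652),cruc=(.5855,-.3965),
 small=(.4675,.1994),dish=(.5761,.3932),three=(.645,.1515,-.168),two=(.624,-.137,-.187))
GZ=dict(boil=.088,con=.088,thim=.055,weigh=.030,cruc=.034); DIA=dict(boil=.024,con=.023,thim=.033,weigh=.040,cruc=.046)
CELL=dict(boil=('three',.065),thim=('three',-.012),weigh=('three',-.077),con=('two',.0325),cruc=('two',-.0445))
def rot(a):
    x=np.array([0,0,-1.]);y=np.array([np.cos(a),np.sin(a),0]);return Ro.from_matrix(np.c_[x,y,np.cross(x,y)]).as_rotvec()
def best(p,a):
    j=[(abs(q[5]),rot(b)) for b in (a,a+np.pi) if (q:=manip.solve_ik(p,rot(b))) is not None]
    return min(j,key=lambda t:t[0])[1]
def run(n,place=True):
    t,y=CELL[n];tx,ty,a=E[t];dst=np.array([tx-np.sin(a)*y,ty+np.cos(a)*y]);g=GZ[n]+.003;H=.25
    s=np.array(E[n]);P=lambda q,z:np.array([*q,z])
    o=best(P(s,H),a)
    manip.move_to(P(s,H),o);manip.command_gripper(.085)
    manip.servo_line(P(s,g+.05),rate=.2);manip.servo_line(P(s,g),rate=.08)
    manip.command_gripper(0.0,25);w=manip.get_width();print(n,'width',w,DIA[n],'pos',manip.get_position().round(4) if hasattr(manip.get_position(),'round') else manip.get_position())
    if abs(w-DIA[n])>.006: print('BAD GRASP');return
    manip.servo_line(P(s,g+.03),rate=.08);manip.servo_line(P(s,H),rate=.2);print('w up',manip.get_width())
    o=best(P(dst,H),a)
    manip.move_to(P(dst,H),o)
    if not place:return
    manip.servo_line(P(dst,g+.03),rate=.2);f0=np.array(manip.get_contact_force());manip.servo_line(P(dst,g+.0035),rate=.04)
    print('w',manip.get_width(),'dF',(np.array(manip.get_contact_force())-f0).round(2))
    manip.command_gripper(min(.085,DIA[n]+.03));manip.hold(.2)
    manip.servo_line(P(dst,g+.06),rate=.1);manip.servo_line(P(dst,H),rate=.25)
    print('t',manip.get_time())
E
python3 - <<'E'
from p import *
run('boil')
c=manip.camera("scene");cv2.imwrite("pics/b1.png",cv2.resize(c["image"][120:420,100:580,::-1],None,fx=1.6,fy=1.6))
E
```

```text
boil width 0.022515276798782416 0.024 pos [ 0.4408 -0.1861  0.0913]
w up 0.022045318211411986
w 0.02249794673956335 dF [-0.03  0.79  0.63]
t 10.8
```

View pics/b1.png

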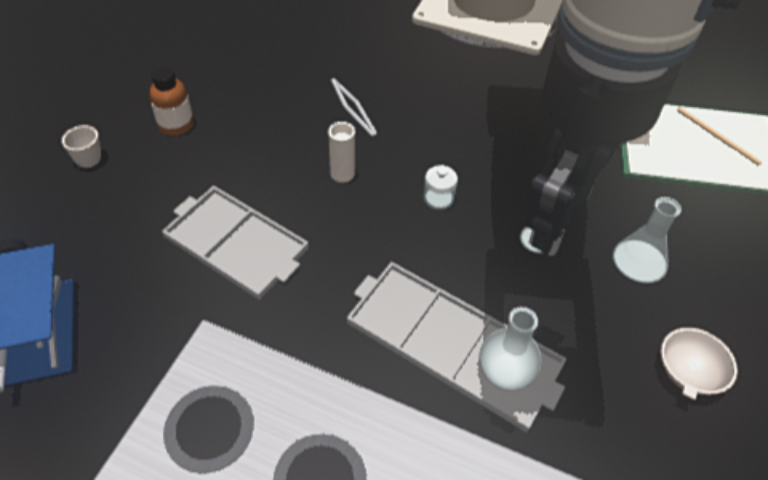

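The boiling flask stands upright in the large cell, at about (511,355), and nothing else has moved. Thimble and weighing bottle are next.

```bash
python3 - <<'E'
from p import *
run('thim')
c=manip.camera("top");a=c["image"][155:310,100:540,::-1]
run('weigh')
c=manip.camera("scene");cv2.imwrite("pics/b2.png",cv2.resize(c["image"][120:420,100:580,::-1],None,fx=1.6,fy=1.6))
E
```

```text
thim width 0.032062017343559845 0.033 pos [ 0.4686 -0.0664  0.0583]
w up 0.03224218392055901
w 0.03196396151493921 dF [-2.79  1.08  4.43]
t 21.0
weigh width 0.03753004074673609 0.04 pos [0.4568 0.0652 0.0336]
w up 0.037399145511179115
w 0.037117100298391444 dF [-2.58 -0.31  8.03]
t 30.8417
```

View pics/b2.png

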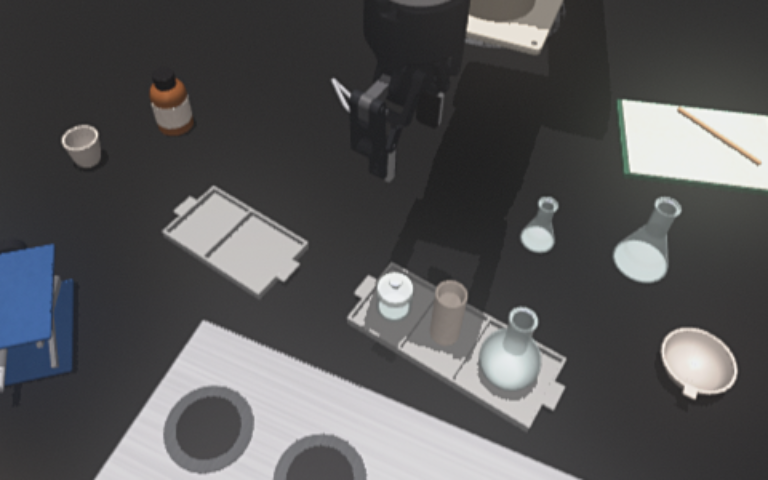

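The thimble and weighing bottle stand upright in their own cells, at about (448,312) and (394,296). Next are the conical flask and the crucible.

```bash
python3 - <<'E'
from p import *
run('con');run('cruc')
p=np.array(manip.get_position());manip.move_to([.42,-.45,.3],best([.42,-.45,.3],-.8))
manip.hold(.3)
T=manip.camera("top");S=manip.camera("scene")
F={k:E[k] for k in('three','two')}
for n,(t,y) in CELL.items(): pass
cv2.imwrite("pics/t9.png",overlay(T,F,(100,155,540,310),1.8))
cv2.imwrite("pics/s9.png",cv2.resize(S["image"][120:420,100:580,::-1],None,fx=1.6,fy=1.6));print(manip.get_time())
E
```

```text
con width 0.02130184284101499 0.023 pos [0.4496 0.3209 0.0914]
w up 0.021128599283133126
w 0.021512315986304483 dF [-2.27  0.59  3.16]
t 40.9
cruc width 0.00023005028309787585 0.046 pos [ 0.5853 -0.3971  0.0397]
BAD GRASP
46.5667
```

View pics/t9.png

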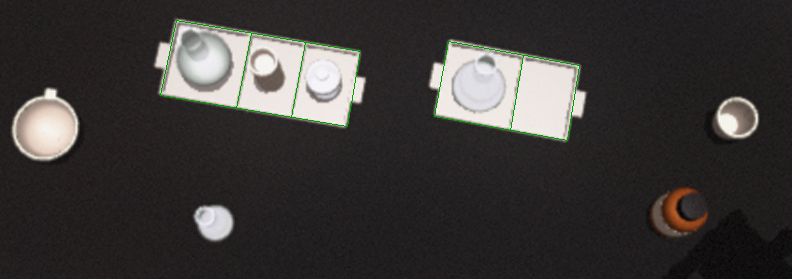

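View pics/s9.png

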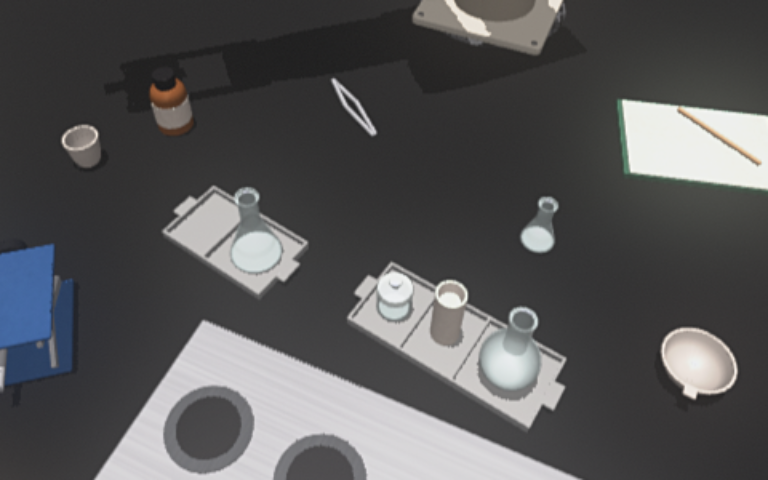

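The conical flask is placed well. The crucible grasp closed on nothing (width 0), yet the crucible hasn't moved: (82,147) in the scene crop, as before. I'll go back open to the grasp pose and look before closing.

```bash
python3 - <<'E'
from p import *
print(manip.get_width());p=manip.get_position();print(p)
s=E['cruc'];a=E['two'][2]
manip.command_gripper(.085);print('open',manip.get_width())
o=best([*s,.25],a);manip.move_to([*s,.25],o)
manip.servo_line([*s,.08]);f=np.array(manip.get_contact_force());manip.servo_line([*s,.037],rate=.08)
print(manip.get_position(),np.array(manip.get_contact_force())-f,manip.get_width())
T=manip.camera("top");S=manip.camera("scene")
k=lambda c,x,y:cv2.resize(c["image"][y:y+110,x:x+100,::-1],None,fx=4,fy=4,interpolation=cv2.INTER_CUBIC)
cv2.imwrite("pics/c1.png",np.hstack([k(T,450,165),k(S,100,150)]))
E
```

```text
0.00017580137859503274
[ 0.42018092 -0.44982925  0.2994558 ]
open 0.08502764554731605
[ 0.58549971 -0.39648865  0.03668033] [0.00157331 0.54852968 0.32074921] 0.08506850594475039
```

View pics/c1.png

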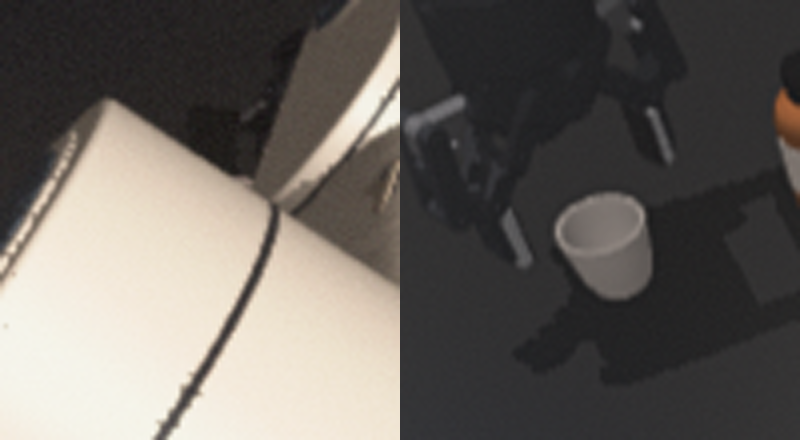

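```bash
python3 - <<'E'
from p import *
S=manip.camera("scene");s=np.array(E['cruc']);a=E['two'][2];d=np.array([np.cos(a),np.sin(a)])
for z in(.015,.028,.04):
  print(z,[((proj(S,[*(s+k*d*.0425),z])[0]-[100,150])*4+[400,0]).round() for k in(-1,1)])
print('rim',((proj(S,[*s,.042])[0]-[100,150])*4+[400,0]).round(),'foot',((proj(S,[*s,0])[0]-[100,150])*4+[400,0]).round())
E
```

```text
0.015 [array([675., 216.]), array([553., 308.])]
0.028 [array([669., 199.]), array([545., 291.])]
0.04 [array([663., 183.]), array([537., 276.])]
rim [600. 226.] foot [623. 280.]
```

The visible fingertips look higher than the nominal geometry suggests. It seems the tips passed over the rim and closed inside the cup. I'll go about 9 mm lower, close partway, and look.

```bash
python3 - <<'E'
from p import *
s=np.array(E['cruc'])
f=np.array(manip.get_contact_force());manip.servo_line([*s,.028],rate=.04)
manip.command_gripper(.052,20);print(manip.get_position(),np.array(manip.get_contact_force())-f,manip.get_width(),manip.get_time())
S=manip.camera("scene")
cv2.imwrite("pics/c2.png",cv2.resize(S["image"][150:250,95:215,::-1],None,fx=5,fy=5,interpolation=cv2.INTER_CUBIC))
E
```

```text
[ 0.58556952 -0.39655476  0.02809662] [ 0.05094051  0.8210816  -0.89321613] 0.05205605961906739 51.0167
```

View pics/c2.png

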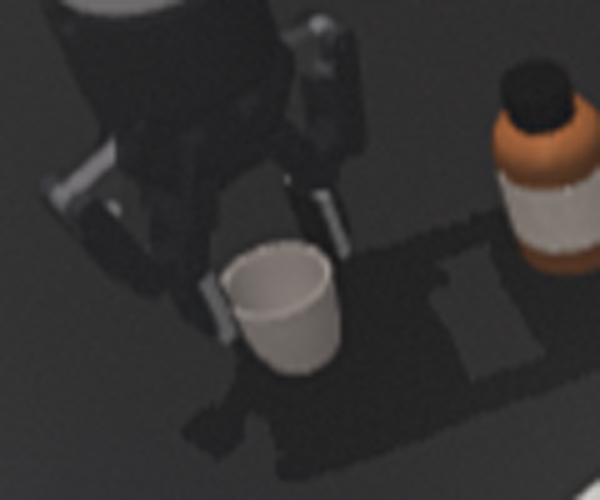

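The pads now straddle the cup below the rim, with the left tip at (230,340). I'll grip and place it, opening only slightly on release.

```bash
python3 - <<'E'
from p import *
s=np.array(E['cruc']);g=.028
manip.command_gripper(0,25);w=manip.get_width();print(w,manip.get_position())
if w>.040:
    manip.servo_line([*s,g+.03],rate=.08);print('up',manip.get_width())
    if manip.get_width()>.04:
        manip.servo_line([*s,.25],rate=.2)
        tx,ty,a=E['two'];d=[tx+np.sin(a)*.0445,ty-np.cos(a)*.0445]
        manip.move_to([*d,.25],best([*d,.25],a));print('carry',manip.get_width())
        manip.servo_line([*d,g+.04],rate=.2);manip.servo_line([*d,g+.014],rate=.06)
        S=manip.camera("scene");cv2.imwrite("pics/c3.png",cv2.resize(S["image"][200:320,190:310,::-1],None,fx=5,fy=5,interpolation=cv2.INTER_CUBIC))
print(manip.get_width(),manip.get_position(),manip.get_contact_force(),manip.get_time())
E
```

```text
0.0445822622279898 [ 0.58558366 -0.39660911  0.02835663]
up 0.04425312957371189
carry 0.04448180753675541
0.04431765288953183 [ 0.61582007 -0.18072477  0.04195107] [-0.19742031  0.65142963  0.17042369] 55.4917
```

View pics/c3.png

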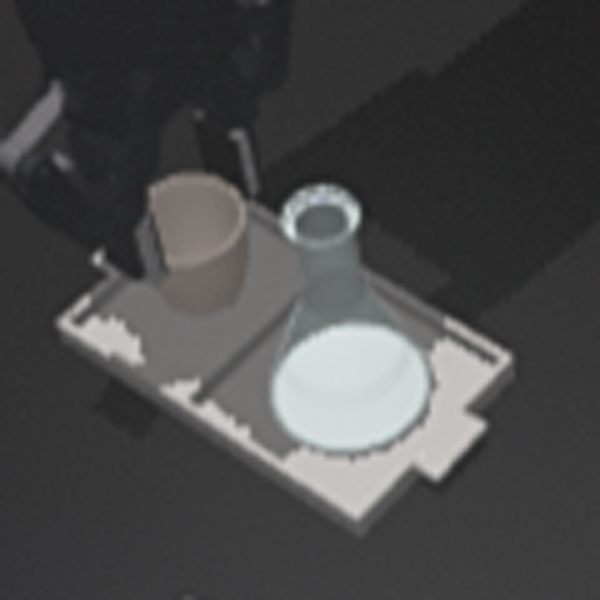

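The crucible is held upright over the small cell, clear of the conical flask. Lower it and release.

```bash
python3 - <<'E'
from p import *
p=manip.get_position();tx,ty,a=E['two'];d=[tx+np.sin(a)*.0445,ty-np.cos(a)*.0445];g=.028
f=np.array(manip.get_contact_force());manip.servo_line([*d,g+.0035],rate=.03);print(np.array(manip.get_contact_force())-f)
manip.command_gripper(.054);manip.hold(.2);print(np.array(manip.get_contact_force())-f,manip.get_width())
manip.servo_line([*d,g+.05],rate=.06);manip.servo_line([*d,.25],rate=.2)
manip.move_to([.42,-.45,.3],best([.42,-.45,.3],-.8));manip.hold(.5)
T=manip.camera("top");S=manip.camera("scene");F={k:E[k] for k in('three','two')}
im=cv2.resize(T["image"][155:310,100:540,::-1],None,fx=1.7,fy=1.7);s=cv2.resize(S["image"][150:390,100:580,::-1],None,fx=748/480,fy=748/480)[:330]
cv2.imwrite("pics/f.png",np.vstack([im[:,:748],s]));print(manip.get_time())
E
```

```text
[-0.62691672 -0.34375543  0.74800359]
[ 0.47133433 -1.1397742  -0.73448025] 0.053881627049719584
60.2583
```

View pics/f.png

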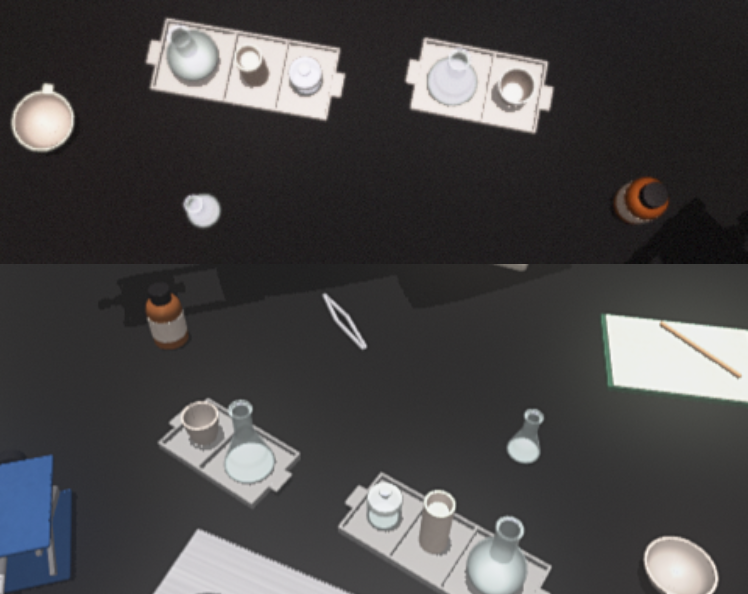

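Both kits are complete and upright, and the other three pieces haven't moved.

```bash
python3 -c "
from rig import manip
print(manip.sign_off(),manip.get_time())"
```

```text
the job is handed in; nothing more can be done
the job is handed in; nothing more can be done
```

Both kits are made up and the job is handed in, with about 60 s of the 134 s on the robot's clock at the last check.

- **Fat-extraction kit (three-cell tray):** the boiling flask is in the large cell, and the thimble and the weighing bottle have a small cell each.
- **Ash kit (two-cell tray):** the larger conical flask is in the large cell and the crucible is in the small one.
- **Failed grasp:** the first try at the crucible closed on nothing, because I had set the gripper too high and the fingertips seem to have passed over the rim. The crucible did not visibly move. A second grasp about 9 mm lower held at 44 mm width, and it was placed without trouble.
- **Last checks:** in the final top and scene pictures all five pieces stand upright in their cells. The small conical flask, the evaporating dish and the brown bottle look unmoved, and the arm is parked clear.
- **Forces:** the largest force change I read while setting a piece down was about 8 N, for the weighing bottle. I did not log forces during the other moves.

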